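# Hang the sample pail on the spring balance by its bail

### The job

Gently raise the small enamel pail's folded-down wire bail upright while the pail stays standing level where it is in the tray, then lift the pail by the bail and hang it by the wire in both hooks of the column spring balance. Ease the weight onto the balance until the balance alone carries it before you let go, so that its hooks are neither jerked nor forced down far past the pail's own weight; leave the pail hanging still and everything else where it stands.

Things in the scene. Friction and masses are not known exactly. Their poses are not given: they have to be found in the camera images.
- pail: Loose white enamelled steel pail with dark rim, 75 mm tall, 68 mm wide at the foot and 88 mm at the rim, standing on the tray's floor; a metal sample block is fast in its bottom; its mass is not known, between 0.26 and 0.9 kg. Origin: centre of its underside; z up its axis; y along the bail's hinge axis; the bail lies folded out on its -x side.
- hinge (a point): Centre of the bail's hinge axis, on the pail's axis 66 mm above its underside; axes as the pail's (hinge axis = y).
- bail (a joint): Bail angle in rad about the pail's y: 0 is folded level to the pail's -x side, 1.57 upright, 3.0 folded to the other side. Starts at 0.05 to 0.4. The hinge has about 0.025 N m of friction, so the bail stays where it is left; raising it takes under 1 N at the grip, but pulling it off its arc drags or tips the pail.
- grip (a point): Centre of the bail's wooden grip (12 mm thick, 32 mm long along the pail's y), fast on the wire: it does not turn on it, so a hard pinch locks the bail to the hand. 85 mm from the hinge axis. The 5 mm wire runs straight to 40 mm from the middle, then bends into two legs 100 mm apart. Folded, the grip's centre is 41 mm out from the pail's rim. Its axes turn with the bail.
- tray: White enamel tray, 260 x 280 mm, rim 26 mm high, 5 mm thick floor, fixed. Origin: centre of its underside.
- seat (a point): Midway between the balance's two hooks, where the grip's centre lies when the wire sits in both; moves with them, 250 mm above the table when empty. y along the seated wire (either way round), z up, x level from the hooks to the column. Bring the pail in from the -x side with the wire above the hook tips, so that the hooks pass through the bail over the pail, then lower.
- stand: Spring balance: grey foot, column 60 mm wide, 299 mm high, its face 122 mm to +x of the hooks; fixed. Origin on the table under the hooks; axes as the seat's. The two hooks are J-shaped 8 mm rods open at the top, 56 mm apart (48 mm gap), throat about 9 mm wide low down and wider above; tips (-x side) reach 20 mm above the seat, rods (+x side) 16 mm. A cross bar joins them 60 mm to +x.
- balance (a joint): How far the twin hook has sunk, in m: 0 empty, spring of 150 N/m with little damping, end stop at 0.08; the pail's weight sinks it by about 0.018 to 0.060, not known beforehand.
- reagent_jar: Bystander: amber glass jar with cap, 66 mm wide, about 85 mm tall.
- flask: Bystander: conical glass flask, 72 mm wide, 125 mm tall.
- beaker: Bystander: small clear beaker, 48 mm wide, 65 mm tall, beside the work.
- spoon: Bystander: white plastic spoon lying down, 130 mm long.
- jar_lid: Bystander: white jar lid lying open side up, 76 mm wide, 14 mm tall.
- crucible: Bystander: small white crucible, 44 mm wide, 32 mm tall, standing in the tray along its far (+x) edge.
Things that resemble listed ones, but are neither listed nor needed, are in the scene too. Leave any yellow look-alike of the pail alone.

How it is judged:
On the way, in this order (a step that is already met when the one before it is completed fails the run):
1. the bail is raised upright (within 0.2 rad) while the pail still stands level on the tray (value of joint bail between 1.37 and 1.77 rad and z of pail in the frame of tray below 0.01 m and angle between pail's own z axis and vertical below 0.08 rad), for 0.2 s.
2. the pail is lifted clear by its bail (height (world z) of pail above 0.035 m), for 0.1 s.
At the end, for the whole second after the job is handed in: The pail hangs by its bail wire in both hooks (grip centre within 8 mm along x, 10 mm along y and 5 mm in height of the seat), clear of everything below, within 0.25 rad of level, its weight on the balance (sunk more than 14 mm), and at rest (pail under 0.04 m/s, hooks under 0.02 m/s) (x of grip in the frame of seat between -0.008 and 0.008 m and y of grip in the frame of seat between -0.01 and 0.01 m and z of grip in the frame of seat between -0.005 and 0.005 m and value of joint balance above 0.014 m and angle between pail's own z axis and vertical below 0.25 rad and height (world z) of pail above 0.02 m and linear speed of pail below 0.04 m/s and velocity of joint balance between -0.02 and 0.02 m/s); the robot touches nothing.
It fails at once if the balance is jerked (hooks move faster than 0.05 m/s up or down) or forced down beyond 70 mm (velocity of joint balance above 0.05 m/s or velocity of joint balance below -0.05 m/s or value of joint balance above 0.07 m).
It fails at once if the pail is tipped by more than 0.35 rad (angle between pail's own z axis and vertical above 0.35 rad).
It fails at once if the pail is dragged more than 25 mm before its bail is up (value of joint bail below 1.3 rad and distance of pail from where it was at the start of the episode above 0.025 m).
It fails at once if the pail is pressed onto the tray with more than 25 N (contact force between pail and tray above 25 N).
It fails at once if another thing is moved more than 30 mm (distance of any of reagent_jar, flask, beaker, spoon, jar_lid, crucible from where it was at the start of the episode above 0.03 m).
It also fails if it takes over 72 s, if anything falls off the work surface, if the arm or the gripper's body presses on something with over 40 N, if the wrist force passes 120 N, or if a joint passes its speed limit or range.

### The arm

A 6-joint arm with a two-finger parallel gripper is mounted at the origin on the work surface. World frame = base frame: x ahead of the robot, y to its left, z up, the work surface at z = 0. Lengths are in m, angles in rad, forces in N, time in s.
With the tool pointing down it reaches from about 0.375 to 0.925 m from the base axis. Payload 5.7 kg.
Tool frame: the origin (TCP) lies on the centre line of the jaws, within the pads' length; the fingertips stand 11 mm ahead of it and the grasp point (between the pads) lies 8 mm behind it (env.nose_length is the distance from the TCP to the fingertips, in m); z points along the fingers, y is the line along which they close (so a half turn about z gives the same grasp; the last joint's range is limited). The gripper opens to 88 mm and grips with 3 to 60 N. Pads are 20 mm wide; open, the fingers measure 115 mm over their backs; the gripper's body (75 mm by 178 mm) begins 61 mm behind the grasp point.
Start: joints at [1.09, 0.359, 1.51, -0, 1.272, -0.115], TCP at [0.215, 0.56, 0.234] pointing down, gripper open.
Joint ranges: [-2.97, 2.97], [-1.01, 2.36], [0.21, 2.38], [-0.96, 4.11], [0.2, 2.71], [-2.98, 2.98]. Speed limits (rad/s): [2.39, 2.39, 3.14, 3.14, 3.14, 3.14].

### API

Orientations are given as a unit quaternion [w, x, y, z].
In Python, from workcell import env, eyes, ticket gives the robot as it stands.
- The arm moves only by the tool jog_arm, never from a script. Its argument "series" is a list of rows, each a list of 7 numbers: the opening, from -1 (shut) to 1 (fully open), then the shift along the tool's x, y, z in cm, then the turn, a rotation vector about the tool's x, y, z in rad. A call has 1 to 8 rows; each row is the pose to reach, as a shift and turn from the pose commanded when the call began, along the tool's axes at that moment; what a row does not reach only later rows make up. A row lasts 1/10 s, in which the tool goes at most 50 mm and 8.59 degrees, less where a joint would pass 70% of its speed; a pose out of reach is approached as far as the arm can. A call with a gripper value outside its range is refused whole. The fingers move at their own pace and stop on an object; "squeeze" is the grip in N (left out, the last holds). Time passes only in rows, so rows that repeat a pose let the fingers close. It gives the time, the measured TCP pose, the force, the opening and the grip force at its end, in the units of the state.
- env.sense(): the state, without advancing time (a new reading comes with each control period).
- eyes.snapshot(name): name is "side" or "top"; returns a dict with "image" (400x640x3 uint8, red, green, blue), "range_z" (400x640 float32, m along the optical axis (not along the pixel's ray), 0 where there is no reading), "camera_matrix" (3x3 intrinsics, pixels), "world_from_camera" (4x4, takes a point from camera to world coordinates). Camera axes: x right, y down, z forward; pixel columns grow to the right and rows downward; lengths in m; the calibration is good to about 2 mm. A picture is of the moment at which its call begins.
- ticket.finish_job(): hands the job in; it is judged then, once.
The state is a dict: "t": time; "qpos": joint angles; "joint_vel": joint speeds; "joint_efforts": joint torques, N m; "tcp_pos": TCP position; "ee_rot": TCP orientation; "ft_force": force on the tool from outside, world axes, zero at the start; "moment": the same for the moment, N m; "finger_gap": opening from 0.0 (shut) to 1.0 (fully open); "grip_force": force on a finger pad.
Only numpy, scipy, OpenCV 4.12 (cv2) and the standard library are available. Lean on these libraries where they do the work, as an engineer would, in place of code of your own. Each camera call takes 0.05 s, during which the arm holds its last target. There are 200 camera calls.

## Working session

There is one attempt and no reset: what is moved stays moved. The work goes in short steps, Python scripts to look and compute and a tool call to move; the robot and the scene stay as the last step left them, time stands still between calls to the robot, and variables do not carry over. Pictures are saved under pics/ and viewed, at most 10 in all, crops included, and the job is handed in when it is done.

Besides the shell and the picture viewer there is one more tool, called by a JSON object that holds its "api" and its "payload". jog_arm: Moves the arm, as the interface text tells. Its arguments: {"type":"object","properties":{"series":{"type":"array","items":{"type":"array","items":{"type":"number"}}},"squeeze":{"type":"number"}},"required":["series"]}

```bash
ls; mkdir -p pics; cat > h.py <<'E'
import numpy as np, cv2
from workcell import env, eyes, ticket
def snap(n):
    s=eyes.snapshot(n); K=s["camera_matrix"];T=s["world_from_camera"]
    z=s["range_z"]; v,u=np.mgrid[:400,:640]
    P=np.stack([(u-K[0,2])/K[0,0]*z,(v-K[1,2])/K[1,1]*z,z],-1)@T[:3,:3].T+T[:3,3]
    P[z==0]=np.nan
    return s["image"],P,s
def save(im,f,box=None,k=1):
    if box: u0,v0,u1,v1=box; im=im[v0:v1,u0:u1]
    cv2.imwrite("pics/"+f,cv2.resize(im[...,::-1],None,fx=k,fy=k))
E
python3 - <<'E'
from h import *
a,P,s=snap("top");b,Q,t=snap("side")
np.savez("s0.npz",a=a,P=P,b=b,Q=Q,Ka=s["camera_matrix"],Ta=s["world_from_camera"],Kb=t["camera_matrix"],Tb=t["world_from_camera"])
save(a,"top0.png");save(b,"side0.png");print(s["world_from_camera"].round(3),t["world_from_camera"].round(3)); print(env.sense())
E
```

```text
pics
[[ 0.003 -0.996  0.092  0.518]
 [-1.    -0.005 -0.023 -0.01 ]
 [ 0.024 -0.092 -0.995  1.087]
 [ 0.     0.     0.     1.   ]] [[ 0.962 -0.197  0.19   0.409]
 [-0.274 -0.667  0.693 -0.732]
 [-0.009 -0.718 -0.696  0.89 ]
 [ 0.     0.     0.     1.   ]]
{'t': 0.1, 'qpos': array([ 1.08990483e+00,  3.59426668e-01,  1.51130102e+00,  1.83531978e-05,
        1.27250984e+00, -1.15099561e-01]), 'joint_vel': array([-4.49646365e-05, -1.40467980e-04, -2.45084211e-03, -8.79362696e-04,
        2.00399838e-03,  2.86866088e-04]), 'joint_efforts': array([ 1.70319004e-04, -5.16356421e+01, -2.71407616e+01,  6.74678385e-02,
        2.78362079e-02, -5.20445383e-05]), 'tcp_pos': array([0.21433675, 0.55977243, 0.23290622]), 'ee_rot': array([-2.49853863e-04,  1.81880597e-01,  9.83320279e-01, -7.83614520e-04]), 'ft_force': array([0.60770987, 0.30281487, 0.7144422 ]), 'moment': array([0.00158057, 0.01791778, 0.03789747]), 'grip_force': 0.0, 'finger_gap': 0.9992298895070287}
```

View pics/top0.png

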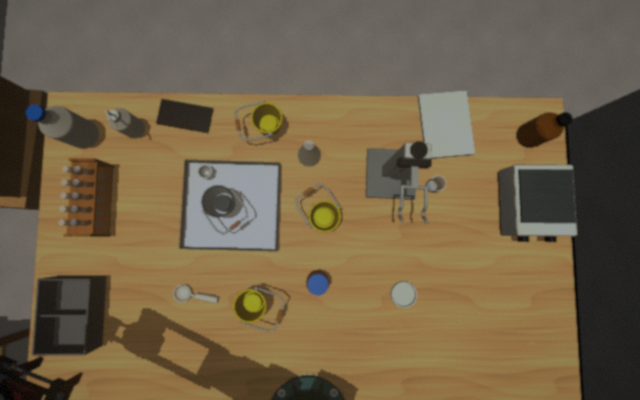

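View pics/side0.png

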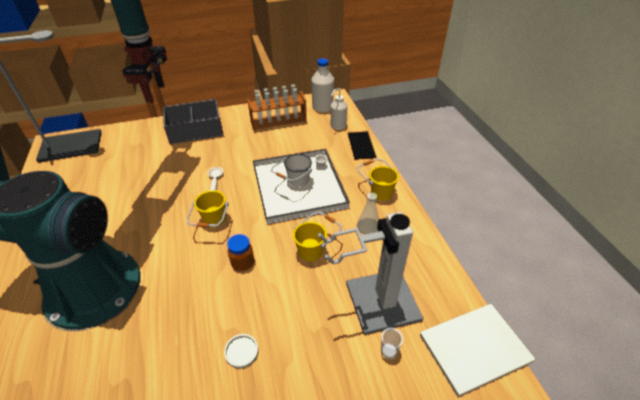

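The top view shows the white pail at (222,202) with its grip at (236,226) and the tray around it. The hooks are at (400,215) and (427,215), with the column at (415,155). Yellow pails stand at (322,215), (250,305) and (267,118).

```bash
python3 - <<'E'
from h import *
d=np.load("s0.npz");a,P,b,Q=d["a"],d["P"],d["b"],d["Q"]
save(np.vstack([a[180:255,180:280],a[135:235,360:460]]),"crop0.png",None,3)
def st(n,m,X):
    p=X[m]; print(n,m.sum(),np.nanmedian(p,0).round(4),np.nanmin(p,0).round(4),np.nanmax(p,0).round(4))
v,u=np.mgrid[:400,:640]
box=lambda u0,v0,u1,v1:(u>=u0)&(u<u1)&(v>=v0)&(v<v1)
h=cv2.cvtColor(a,cv2.COLOR_RGB2HSV)
# pail: points in tray at rim height
for n,X,bx in(("top",P,box(185,165,262,245)),("side",Q,box(262,140,345,215))):
    m=bx&(X[...,2]>.068)&(X[...,2]<.1); st(n+" rim",m,X)
    pts=X[m][:,:2].astype(np.float32)
    print("circle",cv2.minEnclosingCircle(pts))
g=box(215,205,262,245)&(h[...,0]<15)&(h[...,1]>100); st("grip",g,P); print(np.argwhere(g)[:40].mean(0))
hb=cv2.cvtColor(b,cv2.COLOR_RGB2HSV)
g=box(262,140,310,215)&(hb[...,0]<15)&(hb[...,1]>100); st("gripside",g,Q)
# hooks
m=box(385,180,440,230)&(P[...,2]>.18); 
for q,uv in zip(P[m][::6].round(3),np.argwhere(m)[::6]): print(uv,q,end=';')
print()
m=box(325,215,385,265)&(Q[...,2]>.18)
st("sidehooks",m,Q)
for q,uv in zip(Q[m][::8].round(3),np.argwhere(m)[::8]): print(uv,q,end=';')
m=box(390,135,435,180)&(P[...,2]>.27);st("col",m,P)
m=box(360,140,420,205)&(P[...,2]>.003)&(P[...,2]<.04);st("foot",m,P);print(cv2.minAreaRect(P[m][:,:2].astype(np.float32)))
m=box(180,155,285,250)&(P[...,2]>.015)&(P[...,2]<.035);st("tray",m,P);print(cv2.minAreaRect(P[m][:,:2].astype(np.float32)))
E
```

```text
top rim 488 [0.5919 0.2431 0.0834] [0.5201 0.1683 0.068 ] [0.6562 0.2975 0.0952]
circle ((0.5911213159561157, 0.2364140748977661), 0.07146856188774109)
side rim 429 [0.6036 0.2291 0.0813] [0.5207 0.0155 0.068 ] [0.6583 0.3009 0.0954]
circle ((0.6224000453948975, 0.15774278342723846), 0.14339041709899902)
grip 19 [0.5447 0.1996 0.0919] [0.5365 0.1914 0.0875] [0.553  0.2108 0.0952]
[224.84210526 234.63157895]
gripside 23 [0.5451 0.1972 0.0911] [0.5352 0.1861 0.0844] [0.5554 0.2128 0.0954]
[180 411] [ 0.645 -0.238  0.267];[180 417] [ 0.645 -0.251  0.271];[181 416] [ 0.643 -0.25   0.268];[182 415] [ 0.641 -0.248  0.266];[183 414] [ 0.639 -0.246  0.266];[184 413] [ 0.636 -0.243  0.268];[185 402] [ 0.634 -0.218  0.266];[185 408] [ 0.634 -0.232  0.266];[185 414] [ 0.634 -0.246  0.265];[186 403] [ 0.631 -0.22   0.267];[186 409] [ 0.631 -0.233  0.268];[186 415] [ 0.631 -0.247  0.267];[186 421] [ 0.631 -0.261  0.268];[186 427] [ 0.631 -0.275  0.268];[187 406] [ 0.629 -0.227  0.267];[187 412] [ 0.629 -0.24   0.268];[187 418] [ 0.629 -0.255  0.266];[187 424] [ 0.629 -0.268  0.269];[188 402] [ 0.
[... 4490 characters left out ...]
73  0.265];[258 340] [ 0.577 -0.275  0.258];[259 333] [ 0.564 -0.27   0.254];[260 329] [ 0.556 -0.272  0.257];[260 337] [ 0.572 -0.272  0.25 ];[261 333] [ 0.564 -0.272  0.25 ];[262 331] [ 0.56  -0.272  0.249];[262 339] [ 0.576 -0.273  0.243];col 706 [ 0.698  -0.2445  0.2918] [ 0.6472 -0.2843  0.27  ] [ 0.7289 -0.2101  0.3038]
foot 1871 [ 0.6861 -0.2187  0.0173] [ 0.6118 -0.339   0.003 ] [ 0.8107 -0.1553  0.0396]
((0.7112602591514587, -0.24709856510162354), (0.18227489292621613, 0.20017796754837036), 89.56513214111328)
tray 1276 [0.6246 0.2705 0.0294] [0.4768 0.087  0.0151] [0.7383 0.3721 0.035 ]
((0.6061147451400757, 0.22923234105110168), (0.2824409306049347, 0.26208609342575073), 88.578125)
```

View pics/crop0.png

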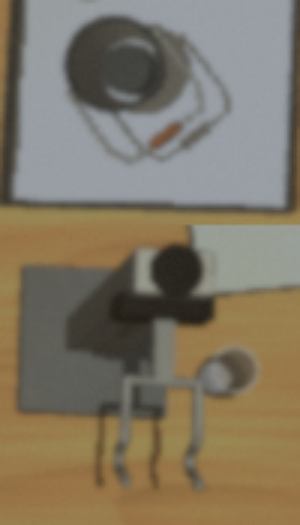

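```bash
python3 - <<'E'
from h import *
from scipy.optimize import least_squares
d=np.load("s0.npz");a,P,b,Q=d["a"],d["P"],d["b"],d["Q"]
p=np.vstack([X[(X[...,2]>.072)&(X[...,2]<.088)] for X in(P,Q)])
p=p[(p[:,0]>.53)&(p[:,0]<.69)&(p[:,1]>.19)&(p[:,1]<.33)]
f=lambda c:np.hypot(p[:,0]-c[0],p[:,1]-c[1])-.0425
r=least_squares(f,[.61,.255],loss="cauchy",f_scale=.002)
print(r.x,(abs(f(r.x))<.003).sum(),len(p))
print("zmed",np.median(p[abs(f(r.x))<.003,2]))
g=np.array([.545,.1985]);e=r.x-g;print("dist",np.hypot(*e),"yaw",np.arctan2(e[1],e[0]))
# wire corner symmetry: wire points beyond
for X in(P,Q):
    w=X[(X[...,2]>.062)&(X[...,2]<.12)]
    w=w[(w[:,0]>.5)&(w[:,0]<.65)&(w[:,1]>.13)&(w[:,1]<.33)]
    u=e/np.hypot(*e);n=np.array([-u[1],u[0]])
    l=(w[:,:2]-r.x)@np.c_[u,n]; m=(l[:,0]<-.05)
    print("wire pts",m.sum(),"lateral range",l[m,1].min(),l[m,1].max(),"far",np.percentile(l[m,0],[0,10,50]))
    k=m&(l[:,0]<-.072); print("bar slope",np.polyfit(l[k,1],l[k,0],1), l[k,1].min(),l[k,1].max(),w[k,2].mean())
E
```

```text
[0.61205372 0.25121446] 393 627
zmed 0.08280483674905148
dist 0.08529370560170114 yaw 0.6662401867116304
wire pts 129 lateral range -0.051213130231113624 0.052786789064800145 far [-0.08919166 -0.08694973 -0.081819  ]
bar slope [ 0.00719194 -0.08270576] -0.045167414619311945 0.04810102341572072 0.08967714967358092
wire pts 85 lateral range -0.05088185917737332 0.05382697607609841 far [-0.08942554 -0.08603917 -0.0813115 ]
bar slope [-0.00373605 -0.08242996] -0.04447384533372306 0.046496682424666175 0.08997945525370601
```

```bash
cat >> h.py <<'E'
from scipy.spatial.transform import Rotation as R
def go(p,yaw):
    s=env.sense(); q=s["ee_rot"]; A=R.from_quat([q[1],q[2],q[3],q[0]])
    x=np.array([np.sin(yaw),-np.cos(yaw),0]); y=np.array([np.cos(yaw),np.sin(yaw),0])
    B=R.from_matrix(np.c_[x,y,np.cross(x,y)])
    print("shift cm",(A.inv().apply(np.array(p)-s["tcp_pos"])*100).round(2),"turn",(A.inv()*B).as_rotvec().round(3),"t",s["t"],"tcp",s["tcp_pos"].round(4))
E
python3 -c "
from h import *
go([.546,.199,.17],.666)"
```

```text
shift cm [-43.88 -21.82   6.32] turn [ 8.360e-01 -3.028e+00  3.000e-03] t 0.1 tcp [0.2143 0.5598 0.2329]
```

```bash
sed -i 's/\[np.sin(yaw),-np.cos(yaw),0\]/[-np.sin(yaw),np.cos(yaw),0]/' h.py
python3 -c "
from h import *
go([.546,.199,.17],.666)"
```

```text
shift cm [-43.88 -21.82   6.32] turn [-0.002  0.     0.539] t 0.1 tcp [0.2143 0.5598 0.2329]
```

{"api": "jog_arm", "payload": {"series": [[-0.1,-43.9,-21.8,0,0,0,0.54],[-0.1,-43.9,-21.8,0,0,0,0.54],[-0.1,-43.9,-21.8,0,0,0,0.54],[-0.1,-43.9,-21.8,0,0,0,0.54],[-0.1,-43.9,-21.8,0,0,0,0.54],[-0.1,-43.9,-21.8,0,0,0,0.54],[-0.1,-43.9,-21.8,0,0,0,0.54],[-0.1,-43.9,-21.8,0,0,0,0.54]], "squeeze": 3}}

```text
t: 0.9
tcp_pos: [0.4864, 0.2642, 0.2334]
ee_rot: [-0.0, 0.438, 0.899, -0.0]
ft_force: [0.4, 0.7, 0.2]
finger_gap: 0.451
grip_force: 0.0
```

```bash
python3 -c "
from h import *
go([.546,.199,.15],.666)"
```

```text
shift cm [-8.81  0.68  8.34] turn [-0.    -0.    -0.001] t 0.9 tcp [0.4864 0.2642 0.2334]
```

{"api": "jog_arm", "payload": {"series": [[-0.2,-4.4,0.3,2,0,0,0],[-0.2,-8.8,0.7,5,0,0,0],[-0.2,-8.8,0.7,8.3,0,0,0],[-0.2,-8.8,0.7,8.3,0,0,0],[-0.2,-8.8,0.7,8.3,0,0,0],[-0.2,-8.8,0.7,8.3,0,0,0]]}}

```text
t: 1.5
tcp_pos: [0.5456, 0.202, 0.1521]
ee_rot: [0.001, 0.437, 0.899, 0.001]
ft_force: [0.7, 0.3, 0.7]
finger_gap: 0.404
grip_force: 0.0
```

```bash
python3 - <<'E'
from h import *
b,Q,_=snap("side");a,P,_=snap("top")
save(np.vstack([b[130:230,235:365],a[150:250,170:300]]),"c1.png",None,3)
go([.546,.199,.079],.666)
h=cv2.cvtColor(b,cv2.COLOR_RGB2HSV);v,u=np.mgrid[:400,:640]
g=(u>262)&(u<310)&(v>140)&(v<215)&(h[...,0]<15)&(h[...,1]>100)&(Q[...,2]<.11);print(g.sum(),np.nanmedian(Q[g],0))
E
```

```text
shift cm [-0.25 -0.21  7.35] turn [0.003 0.001 0.   ] t 1.6 tcp [0.5459 0.2022 0.1525]
24 [0.54254464 0.20560404 0.08958407]
```

View pics/c1.png

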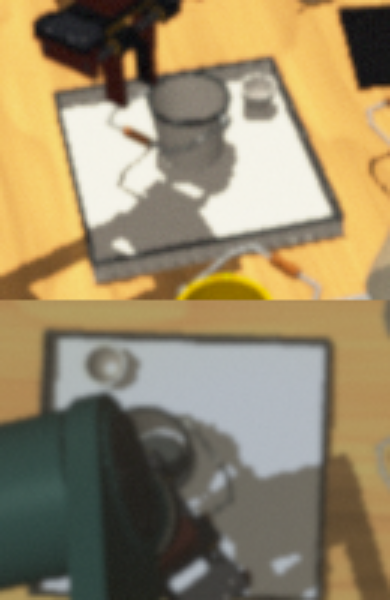

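The crop shows the fingertips straddling just above the orange grip (138,135), clear of the pail rim. I'll descend and pinch lightly.

{"api": "jog_arm", "payload": {"series": [[-0.2,-0.2,-0.2,2,0,0,0],[-0.2,-0.2,-0.2,4,0,0,0],[-0.2,-0.2,-0.2,6,0,0,0],[-0.2,-0.2,-0.2,7.2,0,0,0],[-0.2,-0.2,-0.2,7.2,0,0,0],[-0.5,-0.2,-0.2,7.2,0,0,0],[-0.6,-0.2,-0.2,7.2,0,0,0],[-0.6,-0.2,-0.2,7.2,0,0,0]], "squeeze": 3}}

```text
t: 2.4
tcp_pos: [0.5458, 0.1985, 0.0797]
ee_rot: [0.001, 0.438, 0.899, 0.001]
ft_force: [-0.2, -0.2, 1.3]
finger_gap: 0.214
grip_force: 0.0
```

{"api": "jog_arm", "payload": {"series": [[-0.65,0,0,0,0,0,0],[-0.7,0,0,0,0,0,0],[-0.75,0,0,0,0,0,0],[-0.8,0,0,0,0,0,0],[-0.8,0,0,0,0,0,0]], "squeeze": 3}}

```text
t: 2.9
tcp_pos: [0.5455, 0.1984, 0.0788]
ee_rot: [0.0, 0.438, 0.899, 0.0]
ft_force: [1.8, 1.5, -1.1]
finger_gap: 0.135
grip_force: 3.0
```

```bash
python3 - <<'E'
from h import *
s=env.sense();print(s["tcp_pos"],s["ft_force"],s["finger_gap"]*88,s["grip_force"])
b,Q,_=snap("side")
save(b,"c2.png",(235,120,365,230),4)
E
```

```text
[0.54550653 0.19835904 0.07878969] [ 1.83978166  1.46645361 -1.05937489] 11.88079402030187 3.0010166577994823
```

View pics/c2.png

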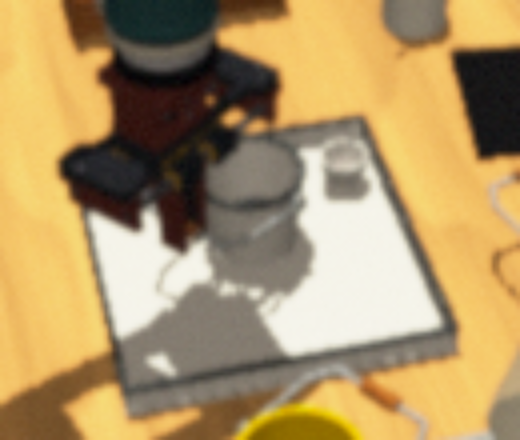

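The picture shows the fingers closed on the grip, with the pail standing and undisturbed. The gap is 11.9 mm, which matches the grip. Next I follow the arc.

{"api": "jog_arm", "payload": {"series": [[-0.8,0,0.1,0,0,0,0],[-0.8,0,0.15,-0.35,0,0,0],[-0.8,0,0.25,-0.8,0,0,0],[-0.8,0,0.4,-1.35,0,0,0],[-0.8,0,0.62,-1.95,0,0,0],[-0.8,0,0.9,-2.5,0,0,0],[-0.8,0,0.9,-2.5,0,0,0]]}}

```text
t: 3.65
tcp_pos: [0.5523, 0.2039, 0.1046]
ee_rot: [0.0, 0.437, 0.899, 0.0]
ft_force: [1.8, 1.0, -0.5]
finger_gap: 0.135
grip_force: 3.0
```

```bash
cat > chk.py <<'E'
from h import *
s=env.sense();print(s["tcp_pos"].round(4),s["ft_force"].round(2),s["finger_gap"]*88,s["grip_force"])
c=np.array([.6115,.2505]);r=(s["tcp_pos"][:2]-c)@[.786,.618];z=s["tcp_pos"][2]+.008-.071
print("jaw rel hinge",r,z,np.hypot(r,z),"theta",np.arctan2(z,-r))
from scipy.optimize import least_squares
b,Q,_=snap("side")
p=Q[(Q[...,2]>.074)&(Q[...,2]<.088)];p=p[(abs(p[:,0]-.61)<.06)&(abs(p[:,1]-.25)<.06)]
f=lambda c:np.hypot(p[:,0]-c[0],p[:,1]-c[1])-.0425
q=least_squares(f,[.611,.251],loss="cauchy",f_scale=.002);print("rim",q.x,len(p))
E
python3 chk.py
```

```text
[0.5523 0.2039 0.1046] [ 1.8   1.01 -0.48] 11.906500960849534 3.000113368034363
jaw rel hinge -0.07530871471020559 0.041574321171443315 0.08602224533322445 theta 0.5044172226052523
rim [0.61076179 0.24973767] 156
```

{"api": "jog_arm", "payload": {"series": [[-0.8,0,0.42,-0.45,0,0,0],[-0.8,0,0.8,-0.97,0,0,0],[-0.8,0,1.2,-1.46,0,0,0],[-0.8,0,1.65,-1.92,0,0,0],[-0.8,0,2.12,-2.34,0,0,0],[-0.8,0,2.63,-2.73,0,0,0],[-0.8,0,3.16,-3.08,0,0,0],[-0.8,0,3.71,-3.4,0,0,0]]}}

```text
t: 4.5
tcp_pos: [0.5819, 0.2271, 0.1381]
ee_rot: [0.0, 0.438, 0.899, 0.0]
ft_force: [-2.4, -2.8, 3.1]
finger_gap: 0.134
grip_force: 3.0
```

```bash
python3 chk.py
```

```text
[0.5819 0.2271 0.1381] [-2.43 -2.84  3.05] 11.822106765569098 2.98869201913476
jaw rel hinge -0.03765775904776908 0.075088643990619 0.08400244801700577 theta 1.1059408814601308
rim [0.62395618 0.26134508] 162
```

```bash
python3 - <<'E'
from h import *
b,Q,_=snap("side")
save(b,"c3.png",(235,110,365,230),4)
d=np.load("s0.npz")
m=(abs(Q[...,0]-.62)<.07)&(abs(Q[...,1]-.25)<.07)
for z in (.02,.03,.04,.05,.06,.07,.08,.09):
    for X in(d["Q"],Q):
        p=X[(X[...,2]>z-.005)&(X[...,2]<z+.005)&(abs(X[...,0]-.63)<.06)&(X[...,1]>.2)&(X[...,1]<.31)]
        if len(p):print(z,len(p),np.percentile(p[:,0],[2,98]).round(4),np.percentile(p[:,1],[2,98]).round(4))
E
```

```text
0.02 37 [0.581  0.6451] [0.2167 0.2415]
0.02 19 [0.5819 0.6436] [0.2177 0.2452]
0.03 67 [0.5873 0.6879] [0.2167 0.2971]
0.03 56 [0.5796 0.6823] [0.2167 0.292 ]
0.04 87 [0.5772 0.6862] [0.2161 0.3014]
0.04 59 [0.5802 0.6876] [0.2181 0.3034]
0.05 90 [0.5762 0.6458] [0.2141 0.2918]
0.05 91 [0.5806 0.6503] [0.2181 0.2966]
0.06 91 [0.5747 0.6493] [0.2135 0.2933]
0.06 89 [0.5813 0.6575] [0.2185 0.3015]
0.07 116 [0.573  0.6512] [0.2108 0.2948]
0.07 122 [0.5826 0.6625] [0.2197 0.3007]
0.08 171 [0.5713 0.6534] [0.208  0.2977]
0.08 136 [0.5834 0.6667] [0.2184 0.3061]
0.09 35 [0.5717 0.6556] [0.2056 0.2955]
0.09 60 [0.5846 0.6614] [0.214 0.25 ]
```

View pics/c3.png

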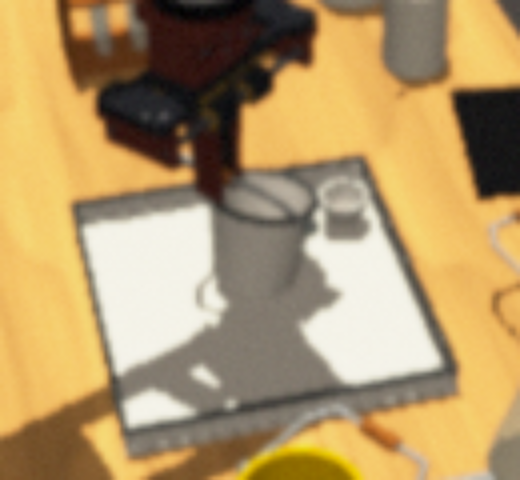

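The picture shows the pail leaning towards +x: the top is shifted about 13 mm and the foot is still in place. The grip probably slid down in the light pinch. I'll back off slowly so the pail settles level.

{"api": "jog_arm", "payload": {"series": [[-0.8,0,-0.2,0,0,0,0],[-0.8,0,-0.4,0,0,0,0],[-0.8,0,-0.6,0,0,0,0],[-0.8,0,-0.8,0,0,0,0],[-0.8,0,-1.0,0,0,0,0],[-0.8,0,-1.2,0,0,0,0],[-0.8,0,-1.2,0,0,0,0]]}}

```text
t: 5.3
tcp_pos: [0.5717, 0.2192, 0.1374]
ee_rot: [-0.0, 0.438, 0.899, -0.0]
ft_force: [1.1, -0.3, -3.8]
finger_gap: 0.138
grip_force: 3.0
```

```bash
cat > pl.py <<'E'
from h import *
s=env.sense();print("t",s["t"],s["tcp_pos"].round(4),s["ft_force"].round(2),s["finger_gap"]*88,s["grip_force"])
d=np.load("s0.npz")
b,Q,_=snap("side");a,P,_=snap("top")
for z in (.04,.055,.07,.08):
    o=[]
    for X in(d["Q"],Q):
        p=X[(X[...,2]>z-.005)&(X[...,2]<z+.005)&(abs(X[...,0]-.63)<.055)&(X[...,1]>.2)&(X[...,1]<.31)]
        o.append([np.percentile(p[:,0],2),np.percentile(p[:,1],2)])
    print(z,"shift of near edge mm",((np.array(o[1])-o[0])*1000).round(1))
for n,im,X in(("side",b,Q),("top",a,P)):
    h=cv2.cvtColor(im,cv2.COLOR_RGB2HSV)
    g=(h[...,0]<14)&(h[...,1]>140)&(h[...,2]>110)&(abs(X[...,0]-.6)<.09)&(abs(X[...,1]-.23)<.08)&(X[...,2]>.06)&(X[...,2]<.2)
    print(n,"grip px",g.sum(),np.nanmedian(X[g],0) if g.any() else "")
E
python3 pl.py
```

```text
t 5.3 [0.5717 0.2192 0.1374] [ 1.1  -0.29 -3.85] 12.125636146576905 2.9999856278300285
0.04 shift of near edge mm [ 2.5 -5.8]
0.055 shift of near edge mm [-1.3 -6.5]
0.07 shift of near edge mm [-1.3 -4.9]
0.08 shift of near edge mm [ 1.1 -3.7]
side grip px 2 [0.58859208 0.2204237  0.16313581]
top grip px 0
```

{"api": "jog_arm", "payload": {"series": [[-0.8,0,0.0,0.2,0,0,0],[-0.8,0,0,0.3,0,0,0],[-0.65,0,0,0.3,0,0,0],[-0.55,0,0,0.3,0,0,0],[-0.5,0,0,0.3,0,0,0],[-0.5,0,0,0.3,0,0,0]]}}

```text
t: 6.0
tcp_pos: [0.5719, 0.2194, 0.1346]
ee_rot: [0.0, 0.438, 0.899, 0.0]
ft_force: [0.0, 0.2, -0.9]
finger_gap: 0.25
grip_force: 0.0
```

```bash
python3 pl.py; python3 - <<'E'
from h import *
a,P,_=snap("top");b,Q,_=snap("side")
save(np.hstack([b[110:230,235:355],a[140:260,160:280]]),"c4.png",None,3)
E
```

```text
t 6.0 [0.5719 0.2194 0.1346] [ 0.01  0.24 -0.89] 22.03538881495313 0.0
0.04 shift of near edge mm [ 0.8 -6.2]
0.055 shift of near edge mm [-1.4 -6.3]
0.07 shift of near edge mm [-0.7 -6.6]
0.08 shift of near edge mm [ 1.  -4.8]
side grip px 1 [0.59465251 0.22463262 0.1437648 ]
top grip px 0
```

View pics/c4.png

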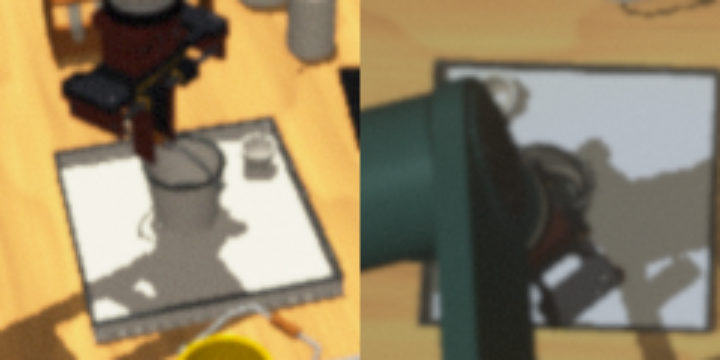

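The pail stands level again and the pinch is released; the bail stays up by hinge friction. Now I push with the fingers loosely caging the grip, so nothing locks.

{"api": "jog_arm", "payload": {"series": [[-0.5,0,0.4,0,0,0,0],[-0.5,0,0.8,0,0,0,0],[-0.5,0,1.2,-0.15,0,0,0],[-0.5,0,1.6,-0.35,0,0,0],[-0.5,0,2.0,-0.55,0,0,0],[-0.5,0,2.4,-0.7,0,0,0],[-0.5,0,2.4,-0.7,0,0,0]]}}

```text
t: 6.9
tcp_pos: [0.5916, 0.2346, 0.142]
ee_rot: [0.0, 0.437, 0.899, 0.0]
ft_force: [-0.2, -0.5, -1.5]
finger_gap: 0.249
grip_force: 0.0
```

```bash
python3 pl.py
```

```text
t 6.9 [0.5916 0.2346 0.142 ] [-0.19 -0.5  -1.46] 21.87458768687053 0.0
0.04 shift of near edge mm [ 1.  -6.4]
0.055 shift of near edge mm [-1.2 -6.1]
0.07 shift of near edge mm [-0.9 -4.3]
0.08 shift of near edge mm [ 0. -4.]
side grip px 0 
top grip px 0
```

{"api": "jog_arm", "payload": {"series": [[-0.5,0,0.4,-0.15,0,0,0],[-0.5,0,0.8,-0.25,0,0,0],[-0.5,0,1.2,-0.35,0,0,0],[-0.5,0,1.6,-0.45,0,0,0],[-0.5,0,2.0,-0.5,0,0,0],[-0.5,0,2.4,-0.55,0,0,0],[-0.5,0,2.8,-0.55,0,0,0],[-0.5,0,2.8,-0.55,0,0,0]]}}

```text
t: 7.8
tcp_pos: [0.6134, 0.2518, 0.1471]
ee_rot: [0.0, 0.438, 0.899, 0.0]
ft_force: [-0.0, -0.3, -0.7]
finger_gap: 0.247
grip_force: 0.0
```

```bash
python3 pl.py; python3 - <<'E'
from h import *
a,P,_=snap("top");b,Q,_=snap("side")
save(np.hstack([b[110:230,235:355],a[140:260,160:280]]),"c5.png",None,3)
E
```

```text
t 7.8 [0.6134 0.2518 0.1471] [-0.02 -0.29 -0.66] 21.73486358573585 0.0
0.04 shift of near edge mm [ 1.1 -6.4]
0.055 shift of near edge mm [-1.2 -6. ]
0.07 shift of near edge mm [-0.9 -5.6]
0.08 shift of near edge mm [-0.5 -3.2]
side grip px 6 [0.63368651 0.25404687 0.15939117]
top grip px 0
```

View pics/c5.png

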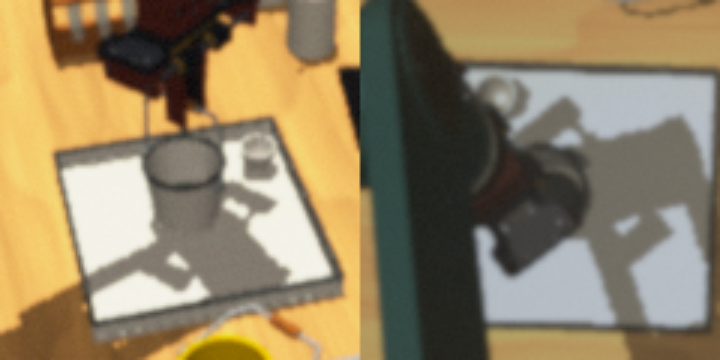

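The bail is upright: both legs are visible on either side of the fingers, at (148,120) and (205,110), and the pail stands level. Now I close firmly.

{"api": "jog_arm", "payload": {"series": [[-0.6,0,-0.15,0,0,0,0],[-0.7,0,-0.2,0,0,0,0],[-0.8,0,-0.2,0,0,0,0],[-0.85,0,-0.2,0,0,0,0],[-0.85,0,-0.2,0,0,0,0],[-0.85,0,-0.2,0,0,0,0]], "squeeze": 5}}

```text
t: 8.6
tcp_pos: [0.6111, 0.2501, 0.1471]
ee_rot: [-0.0, 0.438, 0.899, -0.0]
ft_force: [-0.6, 0.1, -0.2]
finger_gap: 0.138
grip_force: 5.0
```

{"api": "jog_arm", "payload": {"series": [[-0.9,0,0,0,0,0,0],[-0.9,0,0,0,0,0,0],[-0.9,0,0,0,0,0,0],[-0.9,0,0,-0.1,0,0,0],[-0.9,0,0,-0.2,0,0,0],[-0.9,0,0,-0.3,0,0,0],[-0.9,0,0,-0.4,0,0,0]], "squeeze": 30}}

```text
t: 9.3
tcp_pos: [0.6107, 0.25, 0.1505]
ee_rot: [-0.0, 0.438, 0.899, -0.0]
ft_force: [-0.1, -0.5, -8.0]
finger_gap: 0.131
grip_force: 30.0
```

{"api": "jog_arm", "payload": {"series": [[-0.9,0,0,-0.5,0,0,0],[-0.9,0,0,-1.2,0,0,0],[-0.9,0,0,-2.2,0,0,0],[-0.9,0,0,-3.5,0,0,0],[-0.9,0,0,-5,0,0,0],[-0.9,0,0,-6.5,0,0,0],[-0.9,0,0,-7.5,0,0,0],[-0.9,0,0,-8,0,0,0]], "squeeze": 40}}

```text
t: 10.1
tcp_pos: [0.612, 0.2504, 0.2333]
ee_rot: [0.001, 0.438, 0.899, 0.001]
ft_force: [0.1, 1.1, -8.2]
finger_gap: 0.126
grip_force: 40.0
```

{"api": "jog_arm", "payload": {"series": [[-0.9,0,0,-1,0,0,0],[-0.9,0,0,-2.5,0,0,0],[-0.9,0,0,-4,0,0,0],[-0.9,0,0,-4.7,0,0,0],[-0.9,0,0,-5,0,0,0],[-0.9,0,0,-5,0,0,0],[-0.9,0,0,-5,0,0,0]]}}

```text
t: 10.8
tcp_pos: [0.6106, 0.25, 0.2802]
ee_rot: [-0.001, 0.438, 0.899, -0.001]
ft_force: [1.0, -0.8, -8.0]
finger_gap: 0.123
grip_force: 40.0
```

```bash
python3 - <<'E'
from h import *
s=env.sense();print(s["ft_force"],s["finger_gap"]*88)
a,P,_=snap("top");b,Q,_=snap("side")
save(np.hstack([b[60:210,220:370],a[130:280,150:300]]),"c6.png",None,2.6)
go([.46,-.243,.277],0)
E
```

```text
[ 0.95261021 -0.82483027 -8.04657283] 10.862033518379118
shift cm [-29.5  -42.28   0.37] turn [-0.002 -0.     0.665] t 10.9 tcp [0.6107 0.25   0.2801]
```

View pics/c6.png

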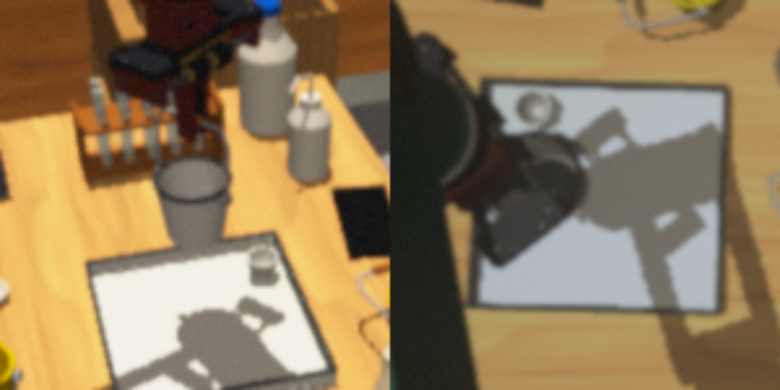

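The pail hangs level from the gripper, clear of the tray, and weighs about 8.3 N (about 55 mm of sink). I'll carry it to in front of the hooks.

{"api": "jog_arm", "payload": {"series": [[-0.9,-0.6,-0.8,0,0,0,0.02],[-0.9,-1.7,-2.5,0,0,0,0.05],[-0.9,-3.5,-5,0,0,0,0.09],[-0.9,-5.2,-7.4,0,0,0,0.13],[-0.9,-6.9,-9.9,0,0,0,0.17],[-0.9,-8.6,-12.3,0,0,0,0.21],[-0.9,-10.3,-14.8,0,0,0,0.25],[-0.9,-12,-17.2,0,0,0,0.29]]}}

```text
t: 11.7
tcp_pos: [0.5488, 0.0479, 0.2811]
ee_rot: [-0.0, 0.564, 0.826, -0.0]
ft_force: [-0.0, -0.5, -7.7]
finger_gap: 0.123
grip_force: 40.0
```

```bash
python3 - <<'E'
from h import *
go([.46,-.243,.277],0)
d=np.load("s0.npz")
for X,bx in((d["P"],(425,172,450,200)),(d["Q"],(378,325,408,362))):
    w=X[bx[1]:bx[3],bx[0]:bx[2]].reshape(-1,3); m=(w[:,2]>.045)&(w[:,2]<.08)
    print("beaker",m.sum(),w[m].min(0),w[m].max(0))
E
```

```text
shift cm [-23.86 -18.85   0.43] turn [-0.001  0.001  0.372] t 11.7 tcp [0.5488 0.0479 0.2811]
beaker 137 [ 0.64594388 -0.39525704  0.04515872] [ 0.6915166  -0.34822251  0.07076672]
beaker 283 [ 0.64696069 -0.39470789  0.0451525 ] [ 0.69331881 -0.3477783   0.07015426]
```

{"api": "jog_arm", "payload": {"series": [[-0.9,-2.4,-1.9,0,0,0,0.04],[-0.9,-4.8,-3.8,0,0,0,0.08],[-0.9,-7.2,-5.7,0,0,0,0.12],[-0.9,-9.6,-7.6,0,0,0,0.16],[-0.9,-12,-9.5,0,0,0,0.2],[-0.9,-14.4,-11.4,0,0,0,0.24],[-0.9,-16.8,-13.3,0,0,0,0.28],[-0.9,-19,-15,0,0,0,0.31]]}}

```text
t: 12.5
tcp_pos: [0.4786, -0.1838, 0.2812]
ee_rot: [0.0, 0.685, 0.729, -0.0]
ft_force: [0.3, -0.7, -6.8]
finger_gap: 0.12
grip_force: 40.0
```

```bash
python3 - <<'E'
from h import *
go([.46,-.243,.277],0)
E
```

```text
shift cm [-5.79 -2.22  0.43] turn [-0.     0.001  0.062] t 12.5 tcp [ 0.4786 -0.1838  0.2812]
```

{"api": "jog_arm", "payload": {"series": [[-0.9,-2,-0.8,0,0,0,0.02],[-0.9,-4,-1.6,0,0,0,0.05],[-0.9,-5.3,-2.1,0,0,0,0.07],[-0.9,-5.8,-2.2,0,0,0,0.07],[-0.9,-5.8,-2.2,0,0,0,0.07],[-0.9,-5.8,-2.2,0,0,0,0.07],[-0.9,-5.8,-2.2,0,0,0,0.07]]}}

```text
t: 13.2
tcp_pos: [0.4619, -0.2405, 0.2811]
ee_rot: [-0.0, 0.708, 0.706, 0.0]
ft_force: [0.2, -0.6, -7.1]
finger_gap: 0.123
grip_force: 40.0
```

```bash
python3 - <<'E'
from h import *
go([.568,-.243,.28],-.01)
b,Q,_=snap("side");a,P,_=snap("top")
np.savez("s1.npz",a=a,P=P,b=b,Q=Q)
# wire: points near bar, excluding gripper
for n,X in(("side",Q),("top",P)):
    m=(abs(X[...,0]-.46)<.02)&(X[...,2]>.27)&(X[...,2]<.31)&(abs(X[...,1]+.243)>.018)&(abs(X[...,1]+.243)<.06)
    p=X[m]
    if len(p)>5:
        for sgn in(1,-1):
            k=p[(p[:,1]+.243)*sgn>0]
            if len(k): print(n,sgn,len(k),np.median(k,0).round(4),k.min(0).round(3),k.max(0).round(3))
# hooks now
for n,X in(("side",Q),("top",P)):
    for y in(-.215,-.271):
        m=(X[...,0]>.54)&(X[...,0]<.562)&(abs(X[...,1]-y)<.012)&(X[...,2]>.235)&(X[...,2]<.285)
        p=X[m]
        if len(p):
            t=p[p[:,2]>.26]; print(n,"tip",len(p),p[:,2].max(),np.median(t,0) if len(t) else "")
# pail
m=(abs(Q[...,0]-.46)<.06)&(abs(Q[...,1]+.243)<.06)&(Q[...,2]>.12)&(Q[...,2]<.23)
p=Q[m]
for z in(.14,.16,.18,.2,.21):
    k=p[abs(p[:,2]-z)<.004]
    if len(k): print(z,len(k),np.percentile(k[:,0],[2,98]).round(4),k[:,1].min().round(4))
save(np.vstack([b[150:300,230:410],a[150:300,340:520]]),"c7.png",None,2)
E
```

```text
shift cm [-0.21 10.61  0.11] turn [-0.    -0.     0.006] t 13.2 tcp [ 0.4619 -0.2405  0.2811]
side 1 14 [ 0.4637 -0.2192  0.2952] [ 0.46  -0.225  0.292] [ 0.467 -0.206  0.297]
side -1 56 [ 0.4617 -0.281   0.2888] [ 0.459 -0.291  0.271] [ 0.465 -0.261  0.295]
top 1 46 [ 0.4606 -0.2064  0.2933] [ 0.456 -0.225  0.271] [ 0.466 -0.188  0.299]
side tip 31 0.27326659932050823 [ 0.55542366 -0.21565643  0.26690548]
side tip 39 0.2719060547974762 [ 0.55332456 -0.27187512  0.26839497]
top tip 21 0.27375627279703396 [ 0.55497014 -0.21427902  0.26872093]
top tip 8 0.26650106301642984 [ 0.55799944 -0.26979852  0.26314896]
0.14 11 [0.428  0.4733] -0.2719
0.16 113 [0.4279 0.4889] -0.2754
0.18 134 [0.4253 0.4918] -0.2774
0.2 167 [0.4201 0.4948] -0.2904
0.21 162 [0.4196 0.4965] -0.291
```

View pics/c7.png

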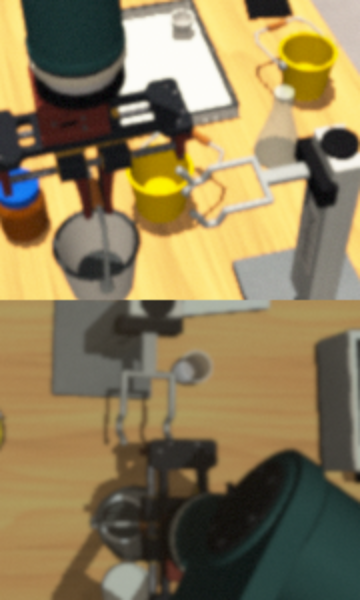

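The wire sits about 16 mm above the hook tips, and the pail is level in front of the hooks (picture: hooks at (215,190), pail at (95,240)). I'll go in along +x.

{"api": "jog_arm", "payload": {"series": [[-0.9,-0.25,0.7,0,0,0,0],[-0.9,-0.25,2.2,0,0,0,0],[-0.9,-0.25,4.2,0,0,0,0],[-0.9,-0.25,6.4,0,0,0,0],[-0.9,-0.25,8.4,0,0,0,0],[-0.9,-0.25,9.8,0,0,0,0],[-0.9,-0.25,10.5,0,0,0,0],[-0.9,-0.25,10.5,0,0,0,0]]}}

```text
t: 14.1
tcp_pos: [0.5678, -0.2444, 0.2808]
ee_rot: [0.0, 0.709, 0.706, 0.0]
ft_force: [-1.0, -0.6, -7.1]
finger_gap: 0.125
grip_force: 40.0
```

{"api": "jog_arm", "payload": {"series": [[-0.9,0,0,0,0,0,0],[-0.9,0,0,0,0,0,0],[-0.9,0,0,0,0,0,0]]}}

```text
t: 14.4
tcp_pos: [0.566, -0.2445, 0.2813]
ee_rot: [-0.0, 0.709, 0.705, -0.0]
ft_force: [-0.6, -0.2, -8.3]
finger_gap: 0.127
grip_force: 40.0
```

```bash
cat > hk.py <<'E'
from h import *
s=env.sense();print("t",s["t"],s["tcp_pos"].round(4),s["ft_force"].round(2),s["moment"].round(2))
b,Q,_=snap("side")
v=lambda lo,hi:(Q[...,0]>lo)&(Q[...,0]<hi)
for y in(-.2155,-.2715):
    m=v(.535,.5615)&(abs(Q[...,1]-y)<.006)&(Q[...,2]>.15)
    p=Q[m]; print("hook y",y,"tip n",len(p),p[p[:,2].argsort()[-8:]].mean(0).round(4) if len(p)>8 else "")
m=v(.595,.64)&(abs(Q[...,1]+.243)<.035)&(Q[...,2]>.17); p=Q[m]; print("arms/bar z top",len(p),np.percentile(p[:,2],[50,90]).round(4) if len(p) else "")
m=v(.545,.59)&(Q[...,2]>.17)&(((Q[...,1]<-.279)&(Q[...,1]>-.292))|((Q[...,1]>-.209)&(Q[...,1]<-.196)))
p=Q[m]; k=p[p[:,2].argsort()[-12:]] if len(p)>12 else p
print("wire ends",len(p),k.round(3).tolist())
E
python3 hk.py
```

```text
t 14.4 [ 0.566  -0.2445  0.2813] [-0.57 -0.19 -8.29] [-0.09 -0.01  0.07]
hook y -0.2155 tip n 143 [ 0.5582 -0.2167  0.6897]
hook y -0.2715 tip n 1391 [ 0.5533 -0.2694  0.6956]
arms/bar z top 1900 [0.3952 0.6863]
wire ends 2060 [[0.574, -0.199, 0.702], [0.57, -0.197, 0.702], [0.577, -0.196, 0.702], [0.58, -0.197, 0.702], [0.575, -0.199, 0.702], [0.579, -0.196, 0.702], [0.571, -0.198, 0.702], [0.572, -0.199, 0.702], [0.568, -0.196, 0.703], [0.566, -0.196, 0.703], [0.57, -0.198, 0.703], [0.568, -0.198, 0.704]]
```

{"api": "jog_arm", "payload": {"series": [[-0.9,0,0.05,0.5,0,0,0],[-0.9,0,0.05,1.1,0,0,0],[-0.9,0,0.05,1.7,0,0,0],[-0.9,0,0.05,2.3,0,0,0],[-0.9,0,0.05,2.8,0,0,0],[-0.9,0,0.05,3.2,0,0,0],[-0.9,0,0.05,3.2,0,0,0],[-0.9,0,0.05,3.2,0,0,0]]}}

```text
t: 15.25
tcp_pos: [0.5672, -0.2445, 0.2491]
ee_rot: [-0.0, 0.709, 0.705, -0.0]
ft_force: [0.5, -0.1, -7.7]
finger_gap: 0.129
grip_force: 40.0
```

```bash
sed -i 's/Q\[...,2\]>.15)/Q[...,2]>.15)\&(Q[...,2]<.31)/; s/Q\[...,2\]>.17)/Q[...,2]>.17)\&(Q[...,2]<.31)/g; s/k.round(3).tolist()/k.mean(0).round(4)/' hk.py; python3 hk.py
```

```text
t 15.25 [ 0.5672 -0.2445  0.2491] [ 0.46 -0.13 -7.74] [-0.07 -0.01 -0.  ]
hook y -0.2155 tip n 44 [ 0.5371 -0.2123  0.182 ]
hook y -0.2715 tip n 65 [ 0.5509 -0.27    0.2709]
arms/bar z top 271 [0.2651 0.2677]
wire ends 187 [ 0.5669 -0.2837  0.2597]
```

{"api": "jog_arm", "payload": {"series": [[-0.9,0,0,0.15,0,0,0],[-0.9,0,0,0.3,0,0,0],[-0.9,0,0,0.45,0,0,0],[-0.9,0,0,0.6,0,0,0],[-0.9,0,0,0.7,0,0,0],[-0.9,0,0,0.8,0,0,0],[-0.9,0,0,0.9,0,0,0],[-0.9,0,0,1.0,0,0,0]]}}

```text
t: 16.1
tcp_pos: [0.5674, -0.2445, 0.2392]
ee_rot: [0.0, 0.709, 0.705, 0.0]
ft_force: [1.5, -0.0, -7.0]
finger_gap: 0.126
grip_force: 40.0
```

```bash
python3 hk.py
```

```text
t 16.1 [ 0.5674 -0.2445  0.2392] [ 1.46 -0.02 -7.03] [-0.05 -0.04 -0.05]
hook y -0.2155 tip n 28 [ 0.5377 -0.2114  0.1731]
hook y -0.2715 tip n 53 [ 0.5512 -0.2698  0.2647]
arms/bar z top 234 [0.2592 0.2618]
wire ends 111 [ 0.5672 -0.2843  0.2481]
```

{"api": "jog_arm", "payload": {"series": [[-0.9,0,0.05,0.1,0,0,0],[-0.9,0,0.1,0.2,0,0,0],[-0.9,0,0.15,0.3,0,0,0],[-0.9,0,0.15,0.4,0,0,0],[-0.9,0,0.15,0.5,0,0,0],[-0.9,0,0.15,0.6,0,0,0],[-0.9,0,0.15,0.7,0,0,0],[-0.9,0,0.15,0.8,0,0,0]]}}

```text
t: 16.95
tcp_pos: [0.5689, -0.2445, 0.2312]
ee_rot: [0.0, 0.709, 0.705, 0.0]
ft_force: [1.5, -0.0, -6.1]
finger_gap: 0.125
grip_force: 40.0
```

```bash
python3 hk.py
```

```text
t 16.95 [ 0.5689 -0.2445  0.2312] [ 1.46 -0.01 -6.15] [-0.01 -0.22  0.01]
hook y -0.2155 tip n 21 [ 0.5374 -0.2119  0.1651]
hook y -0.2715 tip n 63 [ 0.5463 -0.2765  0.3082]
arms/bar z top 182 [0.2552 0.2573]
wire ends 40 [ 0.5688 -0.283   0.2414]
```

{"api": "jog_arm", "payload": {"series": [[-0.9,0,0.05,0.1,0,0,0],[-0.9,0,0.05,0.25,0,0,0],[-0.9,0,0.05,0.4,0,0,0],[-0.9,0,0.05,0.55,0,0,0],[-0.9,0,0.05,0.7,0,0,0],[-0.9,0,0.05,0.85,0,0,0],[-0.9,0,0.05,1.0,0,0,0],[-0.9,0,0.05,1.15,0,0,0]]}}

```text
t: 17.8
tcp_pos: [0.5693, -0.2446, 0.2197]
ee_rot: [0.0, 0.709, 0.705, -0.0]
ft_force: [1.9, 0.1, -4.8]
finger_gap: 0.13
grip_force: 40.0
```

```bash
python3 hk.py
```

```text
t 17.8 [ 0.5693 -0.2446  0.2197] [ 1.9   0.12 -4.76] [-0.02 -0.16 -0.08]
hook y -0.2155 tip n 7 
hook y -0.2715 tip n 104 [ 0.549  -0.2746  0.3093]
arms/bar z top 315 [0.2474 0.3081]
wire ends 29 [ 0.5691 -0.2828  0.2309]
```

{"api": "jog_arm", "payload": {"series": [[-0.9,0,0,0.15,0,0,0],[-0.9,0,0,0.3,0,0,0],[-0.9,0,0,0.45,0,0,0],[-0.9,0,0,0.6,0,0,0],[-0.9,0,0,0.75,0,0,0],[-0.9,0,0,0.9,0,0,0],[-0.9,0,0,1.05,0,0,0],[-0.9,0,0,1.2,0,0,0]]}}

```text
t: 18.65
tcp_pos: [0.5693, -0.2445, 0.2077]
ee_rot: [0.0, 0.709, 0.705, -0.0]
ft_force: [1.7, 0.4, -2.3]
finger_gap: 0.124
grip_force: 40.0
```

```bash
python3 hk.py
```

```text
t 18.65 [ 0.5693 -0.2445  0.2077] [ 1.72  0.42 -2.29] [-0.05 -0.14 -0.02]
hook y -0.2155 tip n 0 
hook y -0.2715 tip n 164 [ 0.5479 -0.2705  0.3038]
arms/bar z top 356 [0.2903 0.3005]
wire ends 28 [ 0.5693 -0.2829  0.2188]
```

{"api": "jog_arm", "payload": {"series": [[-0.9,0,0.05,0.15,0,0,0],[-0.9,0,0.1,0.3,0,0,0],[-0.9,0,0.1,0.45,0,0,0],[-0.9,0,0.1,0.6,0,0,0],[-0.9,0,0.1,0.75,0,0,0],[-0.9,0,0.1,0.85,0,0,0],[-0.9,0,0.1,0.9,0,0,0],[-0.9,0,0.1,0.9,0,0,0]]}}

```text
t: 19.5
tcp_pos: [0.5699, -0.2445, 0.1986]
ee_rot: [-0.0, 0.709, 0.705, -0.0]
ft_force: [-3.7, -0.4, -1.9]
finger_gap: 0.124
grip_force: 40.0
```

{"api": "jog_arm", "payload": {"series": [[-0.9,0,0,0,0,0,0],[-0.9,0,0,0,0,0,0],[-0.9,0,0,0,0,0,0]]}}

```text
t: 19.8
tcp_pos: [0.5701, -0.2445, 0.1987]
ee_rot: [-0.0, 0.709, 0.705, -0.0]
ft_force: [-4.4, -0.3, -1.5]
finger_gap: 0.128
grip_force: 40.0
```

```bash
python3 hk.py
```

```text
t 19.8 [ 0.5701 -0.2445  0.1987] [-4.36 -0.3  -1.52] [-0.04  0.59 -0.  ]
hook y -0.2155 tip n 0 
hook y -0.2715 tip n 196 [ 0.5495 -0.2665  0.3089]
arms/bar z top 445 [0.2854 0.3066]
wire ends 25 [ 0.5697 -0.2835  0.2097]
```

{"api": "jog_arm", "payload": {"series": [[-0.9,0,-0.03,0.1,0,0,0],[-0.9,0,-0.07,0.2,0,0,0],[-0.9,0,-0.07,0.3,0,0,0],[-0.9,0,-0.07,0.4,0,0,0],[-0.9,0,-0.07,0.5,0,0,0],[-0.9,0,-0.07,0.6,0,0,0],[-0.9,0,-0.07,0.6,0,0,0],[-0.9,0,-0.07,0.6,0,0,0]]}}

```text
t: 20.65
tcp_pos: [0.57, -0.2445, 0.1929]
ee_rot: [0.0, 0.709, 0.705, 0.0]
ft_force: [0.9, 1.4, -1.3]
finger_gap: 0.128
grip_force: 40.0
```

```bash
python3 hk.py
```

```text
t 20.65 [ 0.57   -0.2445  0.1929] [ 0.91  1.41 -1.26] [ 0.11 -0.13  0.03]
hook y -0.2155 tip n 0 
hook y -0.2715 tip n 220 [ 0.5474 -0.2663  0.3082]
arms/bar z top 666 [0.2881 0.3069]
wire ends 25 [ 0.5697 -0.2829  0.2033]
```

```bash
cat > avg.py <<'E'
from h import *
f=[]
for i in range(10):
    eyes.snapshot("side"); f.append(np.r_[env.sense()["ft_force"],env.sense()["tcp_pos"][2]])
f=np.array(f);print(f.mean(0).round(3),f.std(0).round(2),env.sense()["t"])
E
python3 avg.py
```

```text
[ 2.398  1.019 -0.201  0.193] [0.66 0.65 0.44 0.  ] 21.2
```

{"api": "jog_arm", "payload": {"series": [[-0.9,0,0,0.1,0,0,0],[-0.9,0,0,0.2,0,0,0],[-0.9,0,0,0.3,0,0,0],[-0.9,0,0,0.3,0,0,0],[-0.9,0,0,0.3,0,0,0]]}}

```text
t: 21.7
tcp_pos: [0.5697, -0.2446, 0.1898]
ee_rot: [0.0, 0.709, 0.705, 0.0]
ft_force: [4.2, 1.4, -0.3]
finger_gap: 0.13
grip_force: 40.0
```

```bash
python3 avg.py
```

```text
[4.184 1.163 0.138 0.19 ] [0.86 0.38 0.46 0.  ] 22.2
```

{"api": "jog_arm", "payload": {"series": [[-0.9,0,0.03,0,0,0,0],[-0.9,0,0.06,0,0,0,0],[-0.9,0,0.06,0,0,0,0],[-0.9,0,0.06,0,0,0,0]]}}

```text
t: 22.6
tcp_pos: [0.5697, -0.2445, 0.1896]
ee_rot: [-0.0, 0.709, 0.705, -0.0]
ft_force: [2.5, 0.4, 1.4]
finger_gap: 0.125
grip_force: 40.0
```

```bash
python3 avg.py
```

```text
[1.673 0.215 0.053 0.19 ] [0.8  0.47 0.41 0.  ] 23.1
```

{"api": "jog_arm", "payload": {"series": [[-0.9,0,0.03,0,0,0,0],[-0.9,0,0.03,0,0,0,0],[-0.9,0,0.03,0,0,0,0]], "squeeze": 15}}

```text
t: 23.4
tcp_pos: [0.5702, -0.2445, 0.1896]
ee_rot: [-0.0, 0.709, 0.705, -0.0]
ft_force: [0.7, 1.0, 1.0]
finger_gap: 0.132
grip_force: 15.0
```

{"api": "jog_arm", "payload": {"series": [[-0.9,0,0,0,0,0,0],[-0.9,0,0,0,0,0,0],[-0.9,0,0,0,0,0,0],[-0.9,0,0,0,0,0,0],[-0.9,0,0,0,0,0,0],[-0.9,0,0,0,0,0,0]], "squeeze": 3}}

```text
t: 24.0
tcp_pos: [0.5702, -0.2445, 0.1896]
ee_rot: [-0.0, 0.709, 0.705, -0.0]
ft_force: [-1.0, -0.4, -0.4]
finger_gap: 0.139
grip_force: 3.0
```

```bash
python3 avg.py; python3 hk.py
```

```text
[-0.905 -0.723  0.072  0.19 ] [0.57 0.38 0.61 0.  ] 24.5
t 24.5 [ 0.5702 -0.2445  0.1896] [-0.92 -0.29  0.29] [-0.13  0.25  0.04]
hook y -0.2155 tip n 0 
hook y -0.2715 tip n 224 [ 0.5514 -0.2661  0.3088]
arms/bar z top 655 [0.2845 0.3036]
wire ends 27 [ 0.57   -0.2834  0.1998]
```

Balanced. I open slightly and let it settle.

{"api": "jog_arm", "payload": {"series": [[-0.66,0,0,0,0,0,0],[-0.6,0,0,0,0,0,0],[-0.55,0,0,0,0,0,0],[-0.5,0,0,0,0,0,0],[-0.4,0,0,0,0,0,0],[-0.4,0,0,0,0,0,0]]}}

```text
t: 25.15
tcp_pos: [0.5704, -0.2445, 0.1897]
ee_rot: [0.0, 0.709, 0.705, -0.0]
ft_force: [0.5, -0.1, -0.3]
finger_gap: 0.303
grip_force: 0.0
```

```bash
cat > w.py <<'E'
from h import *
s=env.sense();print("t",s["t"],s["tcp_pos"].round(4),s["ft_force"].round(2),s["finger_gap"]*88)
for i in range(6):
    b,Q,_=snap("side")
    m=(abs(Q[...,0]-.568)<.02)&(Q[...,1]<-.279)&(Q[...,1]>-.292)&(Q[...,2]>.17)&(Q[...,2]<.26)
    k=Q[m];k=k[k[:,2].argsort()[-10:]]
    m=(abs(Q[...,0]-.568)<.06)&(abs(Q[...,1]+.243)<.06)&(Q[...,2]>.04)&(Q[...,2]<.13);p=Q[m]
    top=p[(p[:,2]>.1)];low=p[(p[:,2]>.06)&(p[:,2]<.07)]
    print("wire",k.mean(0).round(4),"pail x top",np.percentile(top[:,0],[2,98]).round(4),"low",np.percentile(low[:,0],[2,98]).round(4),"ztop",np.percentile(p[:,2],99).round(4))
E
python3 w.py
```

```text
t 25.15 [ 0.5704 -0.2445  0.1897] [ 0.52 -0.15 -0.3 ] 26.670841640988534
wire [ 0.5702 -0.2829  0.2007] pail x top [0.5252 0.6094] low [0.5383 0.6024] ztop 0.1291
wire [ 0.5699 -0.283   0.2009] pail x top [0.5252 0.6101] low [0.5393 0.603 ] ztop 0.1294
wire [ 0.5699 -0.2829  0.202 ] pail x top [0.525  0.6093] low [0.5384 0.6024] ztop 0.1292
wire [ 0.5702 -0.2822  0.2012] pail x top [0.525  0.6099] low [0.5377 0.6026] ztop 0.1293
wire [ 0.5703 -0.2825  0.2009] pail x top [0.525  0.6092] low [0.5377 0.6021] ztop 0.1293
wire [ 0.5702 -0.2827  0.2015] pail x top [0.5249 0.6098] low [0.5384 0.6024] ztop 0.1291
```

The pail hangs still on the balance alone. Retreating straight up.

{"api": "jog_arm", "payload": {"series": [[-0.4,0,0,-0.5,0,0,0],[-0.4,0,0,-1.2,0,0,0],[-0.4,0,0,-2.2,0,0,0],[-0.4,0,0,-3.5,0,0,0],[-0.4,0,0,-5.5,0,0,0],[-0.4,0,0,-8,0,0,0],[-0.4,0,0,-11,0,0,0],[-0.4,0,0,-13,0,0,0]]}}

```text
t: 26.25
tcp_pos: [0.5711, -0.2449, 0.3233]
ee_rot: [0.002, 0.709, 0.705, 0.0]
ft_force: [0.8, -0.3, -0.8]
finger_gap: 0.301
grip_force: 0.0
```

{"api": "jog_arm", "payload": {"series": [[-0.4,0,0,-2,0,0,0],[-0.4,0,0,-3,0,0,0],[-0.4,0,0,-3,0,0,0],[-0.4,0,0,-3,0,0,0],[-0.4,0,0,-3,0,0,0],[-0.4,0,0,-3,0,0,0],[-0.4,0,0,-3,0,0,0],[-0.4,0,0,-3,0,0,0]]}}

```text
t: 27.05
tcp_pos: [0.5703, -0.2444, 0.3492]
ee_rot: [-0.0, 0.709, 0.705, -0.0]
ft_force: [0.3, 0.4, -0.1]
finger_gap: 0.297
grip_force: 0.0
```

```bash
python3 w.py && python3 hk.py
```

```text
t 27.05 [ 0.5703 -0.2444  0.3492] [ 0.27  0.37 -0.05] 26.11479817561422
wire [ 0.57   -0.2828  0.2007] pail x top [0.5253 0.6096] low [0.5378 0.6023] ztop 0.1292
wire [ 0.5701 -0.2823  0.2013] pail x top [0.5248 0.6088] low [0.5393 0.6031] ztop 0.1294
wire [ 0.57   -0.2827  0.202 ] pail x top [0.5248 0.6097] low [0.5385 0.6024] ztop 0.1293
wire [ 0.57   -0.2833  0.2014] pail x top [0.5252 0.609 ] low [0.5382 0.6026] ztop 0.1293
wire [ 0.5701 -0.2824  0.2015] pail x top [0.5251 0.6093] low [0.5398 0.6026] ztop 0.1291
wire [ 0.5703 -0.282   0.2008] pail x top [0.5253 0.6086] low [0.5382 0.6026] ztop 0.1294
t 27.35 [ 0.5704 -0.2445  0.3497] [-0.85 -0.84 -1.39] [-0.05  0.06  0.01]
hook y -0.2155 tip n 25 [ 0.553  -0.2141  0.2197]
hook y -0.2715 tip n 31 [ 0.5506 -0.27    0.2202]
arms/bar z top 228 [0.2153 0.2176]
wire ends 35 [ 0.57   -0.2501  0.2024]
```

```bash
python3 -c "
from h import *
print(ticket.finish_job())"
```

```text
the job is handed in; nothing more can be done
None
```

The job is handed in: the last measurements showed the pail hanging still and level in both balance hooks, about 50 mm sunk, with the arm clear. While the bail was being raised, a locked pinch tipped the pail about 0.16 rad (limit 0.35); I backed off, it settled level, and I raised the bail with the fingers loose. I was not shown a verdict.

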